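Close a media feed bottle with its ported insert and screw ring

ROBOT

A 6-joint arm with a two-finger parallel gripper is mounted at the origin on the work surface. World frame = base frame: x ahead of the robot, y to its left, z up, the work surface at z = 0. Lengths are in m, angles in rad, forces in N, time in s.
With the tool pointing down it reaches from about 0.35 to 0.975 m from the base axis. Payload 17.4 kg.
Tool frame: the origin (TCP) lies at the very end of the fingers, on their centre line; the grasp point (between the pads) lies behind it (env.hold_point_z is the z of the grasp point in the tool frame, in m); z points along the fingers, y is the line along which they close (so a half turn about z gives the same grasp; the last joint's range is limited). The gripper opens to 85 mm and grips with 20 to 120 N. Pads are 22 mm wide; open, the fingers measure 114 mm over their backs; the gripper's body (76 mm by 85 mm) begins 54 mm behind the grasp point. The pads swing forward as they close: fully open they stand 13 mm farther back than shut.
Start: joints at [-1.266, 0.116, 1.442, -0, 1.584, -0.038], TCP at [0.227, -0.636, 0.231] pointing down, gripper open.
Joint ranges: [-2.83, 2.83], [-0.83, 2.19], [0.07, 2.5], [-1.14, 4.28], [0.01, 3], [-2.97, 2.97]. Speed limits (rad/s): [1.89, 1.89, 2.22, 3.14, 3.14, 3.14].

INTERFACE

Orientations are given as a unit quaternion [w, x, y, z].
In Python, from rig import env gives the robot as it stands.
- The arm moves only by the tool play_rows, never from a script. Its argument "deltas" is a list of rows, each an object with "xyz": the shift along the tool's x, y, z in cm, a list of three; "roll": the turn about the tool's z in degrees. A call has 1 to 12 rows; each row shifts and turns the commanded pose from where the row before left it, along the tool's axes as they then stand; what a row does not reach is not made up. A row lasts 1/12 s, in which the tool goes at most 41.7 mm and 7.16 degrees, less where a joint would pass 70% of its speed; a pose out of reach is approached as far as the arm can. A call with a gripper value outside its range is refused whole. "fingers" is the opening, from 0 (shut) to 1 (fully open), set as the call begins (left out, the last holds). The fingers move at their own pace and stop on an object; "grip_force" is the grip in N (left out, the last holds). Time passes only in rows, so rows that do not move let the fingers close. It gives the time, the measured TCP pose, the force, the opening and the grip force at its end, in the units of the state.
- env.read_state(): the state, without advancing time (a new reading comes with each control period).
- env.get_image(name): name is "scene" or "top"; returns (picture, depth): 480x640x3 uint8, red, green, blue; 480x640 float32, m along the optical axis (not along the pixel's ray), 0 where there is no reading.
- env.get_calibration(name): a dict with "mtx" (3x3 intrinsics, pixels), "extrinsics" (4x4, takes a point from camera to world coordinates). Camera axes: x right, y up, looking along -z (the intrinsics and any distortion apply to the point x, -y, -z); pixel columns grow to the right and rows downward; lengths in m; the calibration is good to about 2 mm. A picture is of the moment at which its call begins. get_calibration takes no time and is no camera call.
- env.finish_job(): hands the job in; it is judged then, once.
The state is a dict: "clock": time; "qpos": joint angles; "joint_velocities": joint speeds; "tau": joint torques, N m; "eef_pos": TCP position; "tool_rot": TCP orientation; "ft_force": force on the tool from outside, world axes, zero at the start; "torque": the same for the moment, N m; "opening": finger opening in m; "grip_force": force on a finger pad.
Only numpy, scipy, OpenCV 4.12 (cv2) and the standard library are available. Lean on these libraries where they do the work, as an engineer would, in place of code of your own. Each camera call takes 0.05 s, during which the arm holds its last target. There are 200 camera calls.

TASK

Close the glass feed bottle in the holder: first seat the white ported insert fully home and level in the bottle's mouth and let go of it, then put the open red ring over it and screw the ring down, clockwise from above, until it is snug, so that it clamps the insert, without over-tightening it. Work gently: glass and insert do not bear hard pressing. The solid blue cap and everything else stay where they are.

Things in the scene. Friction and masses are not known exactly. Their poses are not given: they have to be found in the camera images.
- bottle: Square clear glass bottle, 64 mm wide, fixed in a fixed black holder (base 130 mm square, 12 mm thick; steel well 79 mm square, 50 mm high; clamp screw to 66 mm off the axis at -x). Origin under the holder's centre, z up. Glass body to 107 mm, round shoulder narrowing to 129 mm, then the straight neck, 39 mm wide, up to the rim at 155 mm.
- bottle_mouth (a point): Centre of the mouth, in the plane of the glass rim, z up. Bore 32 mm wide, 25 mm deep. The neck has a coarse right-hand thread, 47 mm over the ridges, from 2 mm below the rim: three starts, not marked, lead 19.5 mm a turn (3.1 mm a rad).
- insert: Loose white insert, 60 g, 41 mm tall. Origin at the centre of the underside, z up. Plug 29.6 mm wide, 9 mm long (lowest 3 mm tapered to 26 mm); flange 37 mm wide, 4 mm thick, that rests on the glass rim when seated (origin then 9 mm below bottle_mouth). It stands on its plug. Press it, and later the ring, on the glass with no more than 20 N.
- insert_stub (a point): Top centre of the insert, 41 mm above its origin: the end of a plain round centre stub, 10 mm wide and 28 mm tall above the flange, to hold it by. Beside it, 8.5 mm off the axis, two steel hose barbs 12 mm tall.
- ring: Loose open screw ring, red, 70 g, 57 to 58 mm wide, 26 mm tall, bore 49 mm, three unmarked thread pieces inside. Origin at the centre of its lower edge, z up; stands skirt down, hole up. On the neck it first rests on the thread, 3 to 11 mm above its final height; turned clockwise from above (1.2 to 3.8 rad, in one or more grasps) it winds down 3.1 mm a rad. It has 1 mm of side play.
- ring_top (a point): Centre of the ring's top, 26 mm above its origin; 3.5 mm thick, hole 29 mm wide. Home, its underside bears on the flange (ring origin 18.6 mm below bottle_mouth). After a little slack the turning moment then climbs steeply, 2 to 5 N m per rad: snug is 0.2 to 0.4 N m and stays when let go; above 0.5 N m is too tight (clamps with over 30 N). Winding down takes under 0.1 N m.
- solid_cap: Blue solid screw cap, 57 mm wide, 26 mm tall, not wanted here. Origin under its centre.
- flask: Clear culture flask with a white cap, 40 x 80 mm, 143 mm tall, standing. Origin under its centre.
- dishes: Stack of four clear dishes, 57 mm wide, 50 mm tall. Origin under its centre.
- tube_rack: Orange tube rack with capped tubes, 70 x 160 mm, 98 mm tall. Origin under its centre.
- reagent_bottle: Round amber bottle with a blue cap, 70 mm wide, 145 mm tall. Origin under its centre.
- tip_box: Blue box with a clear lid, 87 x 122 mm, 70 mm tall. Origin under its centre.
- timer: Small white bench timer, 60 x 70 mm, 18 mm tall, lying flat. Origin under its centre.

How it is judged:
On the way, in this order (a step that is already met when the one before it is completed fails the run):
1. the insert is seated level in the mouth and let go, before the ring is on it (z of insert in the frame of bottle_mouth between -0.011 and -0.0075 m and horizontal distance between insert and bottle_mouth below 0.0025 m and angle between the z axis of insert and the z axis of bottle_mouth, either way round below 0.05 rad and contact force between the fingers and insert below 0.1 N and contact force between ring and insert below 0.05 N), for 0.2 s.
2. the ring is screwed down onto the insert and clamps it (z of insert in the frame of bottle_mouth between -0.011 and -0.0075 m and horizontal distance between each of insert, ring and bottle_mouth below 0.0025 m and angle between the z axis of each of insert, ring and the z axis of bottle_mouth, either way round below 0.05 rad and z of ring in the frame of bottle_mouth between -0.021 and -0.017 m and z of ring in the frame of insert above -0.0115 m and contact force between ring and insert above 5 N), for 0.2 s.
At the end, for the whole second after the job is handed in: The insert sits level in the bottle's mouth (centred within 2.5 mm, its origin 7.5 to 11 mm below the rim plane), the ring is screwed home over it (centred within 2.5 mm, level, its origin 17 to 21 mm below the rim plane) and clamps it with more than 5 N; both released and at rest (all of step 2 and linear speed of each of ring, insert below 0.005 m/s and contact force between the fingers and ring below 0.1 N); the robot touches nothing.
It fails at once if the insert is pressed on the glass with more than 25 N before the ring is on (contact force between insert and bottle above 25 N and contact force between ring and insert below 0.05 N).
It fails at once if the ring is forced on the thread, with more than 25 N before it is home (contact force between ring and bottle above 25 N and z of ring in the frame of bottle_mouth above -0.017 m).
It fails at once if the ring is over-tightened: it presses the insert with more than 30 N (contact force between ring and insert above 30 N).
It fails at once if the gripper or arm knocks the bottle or its holder (more than 15 N) (contact force between any of the fingers, the arm and bottle above 15 N).
It fails at once if the solid blue cap or another bystander is moved more than 20 mm or tipped (distance of any of solid_cap, flask, dishes, tube_rack, reagent_bottle, tip_box, timer from where it was at the start of the episode above 0.02 m or angle between any of solid_cap, flask, dishes, tube_rack, reagent_bottle, tip_box, timer's own z axis and vertical above 0.35 rad).
It also fails if it takes over 72 s, if anything falls off the work surface, if the arm or the gripper's body presses on something with over 40 N, if the wrist force passes 120 N, or if a joint passes its speed limit or range.

## Working session

There is one attempt and no reset: what is moved stays moved. The work goes in short steps, Python scripts to look and compute and a tool call to move; the robot and the scene stay as the last step left them, time stands still between calls to the robot, and variables do not carry over. Pictures are saved under pics/ and viewed, at most 10 in all, crops included, and the job is handed in when it is done.

Besides the shell and the picture viewer there is one more tool, called after "Emit:" as a command line: name --argument value ..., lists and objects as JSON in quotes. play_rows: Moves the arm, as the interface text tells. Its arguments: {"type":"object","properties":{"deltas":{"type":"array","items":{"type":"object","properties":{"xyz":{"type":"array","items":{"type":"number"}},"roll":{"type":"number"}}}},"fingers":{"type":"number"},"grip_force":{"type":"number"}},"required":["deltas"]}

```bash
ls; mkdir -p pics; cat > h.py <<'E'
import numpy as np,cv2
from rig import env
def cal(n):
    c=env.get_calibration(n); return np.array(c["mtx"]),np.array(c["extrinsics"]),c
def ray(n,u,v):
    K,E,_=cal(n)
    d=np.array([(u-K[0,2])/K[0,0],-(v-K[1,2])/K[1,1],-1.])
    return E[:3,3],E[:3,:3]@d
def onz(n,u,v,z):
    o,d=ray(n,u,v); return o+d*(z-o[2])/d[2]
def cloud(n,dep):
    K,E,_=cal(n); v,u=np.mgrid[:480,:640]
    d=np.stack([(u-K[0,2])/K[0,0]*dep,-(v-K[1,2])/K[1,1]*dep,-dep],-1)
    return d@E[:3,:3].T+E[:3,3]
def proj(n,p):
    K,E,_=cal(n); q=E[:3,:3].T@(np.array(p)-E[:3,3]); return K[0,2]+K[0,0]*q[0]/-q[2],K[1,2]-K[1,1]*q[1]/-q[2]
E
python3 - <<'E'
from h import *
for n in("scene","top"):
    im,d=env.get_image(n); cv2.imwrite(f"pics/{n}0.png",im[...,::-1]); np.save(n+"0.npy",d)
    K,E,c=cal(n); print(n,K.round(1).tolist(),E.round(3).tolist(),[k for k in c],(d>0).mean())
print(env.read_state(),env.hold_point_z)
E
```

```text
pics
scene [[491.3, 0.0, 316.8], [0.0, 491.3, 241.6], [0.0, 0.0, 1.0]] [[0.431, -0.64, 0.637, 1.303], [0.903, 0.306, -0.303, -0.392], [-0.001, 0.705, 0.709, 0.966], [0.0, 0.0, 0.0, 1.0]] ['mtx', 'extrinsics'] 0.9960970052083333
top [[492.0, 0.0, 317.2], [0.0, 492.0, 239.6], [0.0, 0.0, 1.0]] [[-0.02, 0.986, -0.167, 0.356], [-0.999, -0.025, -0.027, -0.052], [-0.031, 0.166, 0.986, 1.281], [0.0, 0.0, 0.0, 1.0]] ['mtx', 'extrinsics'] 0.995830078125
{'clock': 0.1, 'qpos': array([-1.26581078e+00,  1.16413410e-01,  1.44220204e+00,  7.77334793e-06,
        1.58396146e+00, -3.77914366e-02]), 'joint_velocities': array([ 0.00013464,  0.0005188 , -0.00298964, -0.00057369, -0.00140348,
       -0.00129052]), 'tau': array([ 2.83185327e-03, -7.33666062e+01, -6.33786392e+01, -1.24421767e-04,
        5.30680161e-03, -6.01751617e-05]), 'eef_pos': array([ 0.2268202 , -0.63557639,  0.23065036]), 'tool_rot': array([-4.88257768e-04,  9.85348781e-01,  1.70550689e-01, -6.16993640e-05]), 'ft_force': array([ 0.39271621,  0.00201369, -0.2524174 ]), 'torque': array([ 0.02158057, -0.05727369, -0.00990092]), 'grip_force': 0.0, 'opening': 0.08540148003701883} -0.0187
```

View pics/scene0.png

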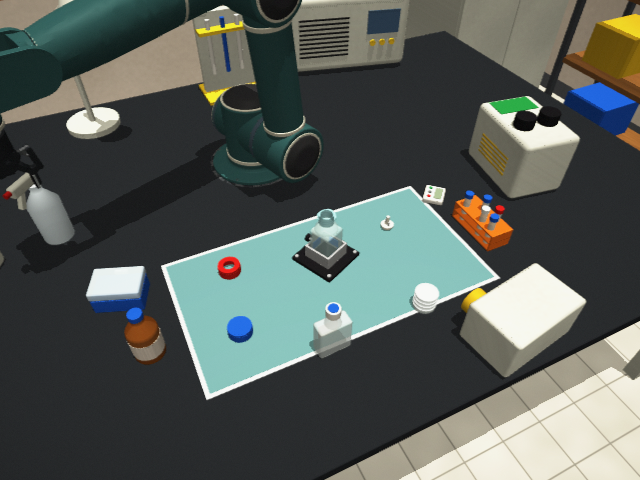

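View pics/top0.png

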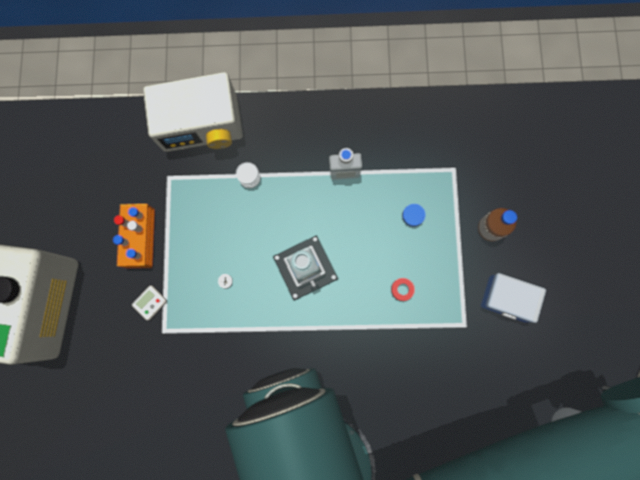

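The scene view shows the insert at (387,223), the bottle mouth at about (326,215), the ring at (229,267) and the blue cap at (240,328). In the top view they are at (225,281), (303,262), (403,289) and (414,215).

```bash
python3 - <<'E'
from h import *
S=cv2.imread("pics/scene0.png");T=cv2.imread("pics/top0.png")
def crop(I,u,v,r=20,k=300): return cv2.resize(I[v-r:v+r,u-r:u+r],(k,k),interpolation=cv2.INTER_CUBIC)
cv2.imwrite("pics/crops.png",np.vstack([np.hstack([crop(S,387,223,15),crop(S,326,220,26)]),np.hstack([crop(T,225,281,15),crop(T,303,262,26)])]))
# ring
for n,I,box in(("scene",S,(205,290,245,290)),("top",T,(385,275,425,305))):
    h=cv2.cvtColor(I,cv2.COLOR_BGR2HSV); m=((h[...,0]<8)|(h[...,0]>172))&(h[...,1]>150)&(h[...,2]>60)
    mm=np.zeros_like(m)
    x0,y0,x1,y1=(210,250,250,285) if n=="scene" else (385,270,425,310)
    mm[y0:y1,x0:x1]=m[y0:y1,x0:x1]
    P=cloud(n,np.load(n+"0.npy"))[mm]
    t=P[P[:,2]>np.percentile(P[:,2],95)-.006]; 
    (cx,cy),r=cv2.minEnclosingCircle(t[:,:2].astype(np.float32)); print("ring",n,mm.sum(),np.percentile(P[:,2],[5,50,95]).round(4),t.mean(0).round(4),cx,cy,r,len(t))
# white-ish objects clouds
for n,(u,v,r) in(("scene",(387,223,14)),("top",(225,281,12))):
    P=cloud(n,np.load(n+"0.npy"))[v-r:v+r,u-r:u+r].reshape(-1,3); I=(S if n=="scene" else T)[v-r:v+r,u-r:u+r].reshape(-1,3)
    for lo,hi in((.006,.016),(.016,.03),(.03,.05)):
        q=P[(P[:,2]>lo)&(P[:,2]<hi)]; print("ins",n,lo,len(q),q.mean(0).round(4) if len(q) else "", (np.ptp(q,0)).round(3) if len(q) else "")
for n,(u,v,r) in(("scene",(326,220,24)),("top",(303,262,24))):
    P=cloud(n,np.load(n+"0.npy"))[v-r:v+r,u-r:u+r].reshape(-1,3)
    for lo,hi in((.04,.06),(.1,.13),(.13,.148),(.148,.17)):
        q=P[(P[:,2]>lo)&(P[:,2]<hi)]; print("bot",n,lo,len(q),q.mean(0).round(4) if len(q) else "",(np.ptp(q,0)).round(3) if len(q) else "")
E
```

```text
ring scene 372 [0.0046 0.025  0.0296] [ 0.4453 -0.2335  0.0357] 0.8554381728172302 -0.3102874159812927 0.4550217092037201 215
ring top 149 [0.0224 0.0267 0.0306] [ 0.436  -0.2293  0.0276] 0.4359551668167114 -0.23062986135482788 0.025502488017082214 115
ins scene 0.006 79 [0.4688 0.222  0.0124] [0.104 0.057 0.01 ]
ins scene 0.016 29 [0.4702 0.2231 0.0213] [0.027 0.032 0.012]
ins scene 0.03 18 [0.4693 0.2236 0.0388] [0.009 0.009 0.015]
ins top 0.006 121 [0.4693 0.2237 0.0123] [0.043 0.047 0.01 ]
ins top 0.016 25 [0.4695 0.224  0.0212] [0.031 0.031 0.013]
ins top 0.03 15 [0.4695 0.2237 0.0404] [0.008 0.01  0.012]
bot scene 0.04 43 [0.4744 0.0133 0.0484] [0.082 0.096 0.018]
bot scene 0.1 370 [0.5144 0.0081 0.1138] [0.064 0.076 0.03 ]
bot scene 0.13 133 [0.5013 0.0148 0.1397] [0.043 0.043 0.018]
bot scene 0.148 149 [0.5007 0.015  0.1529] [0.049 0.048 0.011]
bot top 0.04 262 [0.4878 0.0092 0.0495] [0.102 0.101 0.018]
bot top 0.1 389 [0.494  0.0129 0.1131] [0.077 0.077 0.03 ]
bot top 0.13 112 [0.5023 0.017  0.136 ] [0.043 0.042 0.018]
bot top 0.148 162 [0.4994 0.016  0.1528] [0.045 0.044 0.01 ]
```

View pics/crops.png

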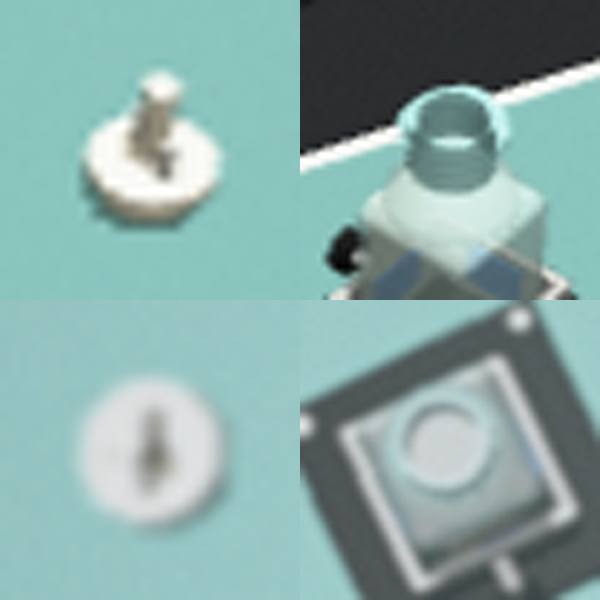

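The crops show the insert's two barbs in line with world x, above and below the stub (the dark streak at top-crop x 155, y 405–480). The bottle rim centre is at crop (446,442) in top and (456,120) in scene.

```bash
python3 - <<'E'
from h import *
S=cv2.imread("pics/scene0.png");T=cv2.imread("pics/top0.png")
def tri(a,b):
    A=np.zeros((3,3));B=np.zeros(3)
    for n,(u,v) in(("scene",a),("top",b)):
        o,d=ray(n,u,v);d=d/np.linalg.norm(d);M=np.eye(3)-np.outer(d,d);A+=M;B+=M@o
    return np.linalg.solve(A,B).round(4)
a=(326.6,214.3);b=(301.9,260.2)
print("rim",onz("scene",*a,.155).round(4),onz("top",*b,.155).round(4),tri(a,b))
# rim by depth: points .15-.16, robust circle fit
from scipy.optimize import least_squares
for n,(u,v,r) in(("scene",(326,220,24)),("top",(303,262,24))):
    P=cloud(n,np.load(n+"0.npy"))[v-r:v+r,u-r:u+r].reshape(-1,3); q=P[(P[:,2]>.15)&(P[:,2]<.162)]
    f=least_squares(lambda p:np.hypot(q[:,0]-p[0],q[:,1]-p[1])-p[2],[.5,.015,.018],loss="soft_l1",f_scale=.002); print(n,f.x.round(4),len(q),q[:,2].mean())
# ring: outer contour & hole ellipse
for n,I,(x0,y0,x1,y1) in(("scene",S,(205,245,255,290)),("top",T,(380,265,425,315))):
    k=8;J=cv2.resize(I[y0:y1,x0:x1],None,fx=k,fy=k,interpolation=cv2.INTER_CUBIC)
    h=cv2.cvtColor(J,cv2.COLOR_BGR2HSV); m=(((h[...,0]<10)|(h[...,0]>170))&(h[...,1]>130)).astype(np.uint8)
    c,hh=cv2.findContours(m,cv2.RETR_CCOMP,cv2.CHAIN_APPROX_NONE)
    for ci,hi in zip(c,hh[0]):
        if len(ci)>60:
            (ex,ey),ax,an=cv2.fitEllipse(ci); u=(ex+.5)/k-.5+x0;vv=(ey+.5)/k-.5+y0
            print("ring",n,"hole" if hi[3]>=0 else "outer",round(u,2),round(vv,2),(np.array(ax)/k).round(1),[onz(n,u,vv,z)[:2].round(4).tolist() for z in(.026,.0225,.013)])
# insert: flange ellipse (bright vs teal) and stub & barbs
for n,I,(x0,y0,x1,y1) in(("scene",S,(372,205,402,238)),("top",T,(210,266,240,296))):
    k=8;J=cv2.resize(I[y0:y1,x0:x1],None,fx=k,fy=k,interpolation=cv2.INTER_CUBIC)
    h=cv2.cvtColor(J,cv2.COLOR_BGR2HSV); m=(h[...,1]<55).astype(np.uint8)
    c,_=cv2.findContours(m,cv2.RETR_EXTERNAL,cv2.CHAIN_APPROX_NONE); ci=max(c,key=cv2.contourArea)
    (ex,ey),ax,an=cv2.fitEllipse(ci);u=(ex+.5)/k-.5+x0;vv=(ey+.5)/k-.5+y0
    print("ins",n,round(u,2),round(vv,2),(np.array(ax)/k).round(1),onz(n,u,vv,.011).round(4))
    if n=="top":
        fill=cv2.drawContours(np.zeros_like(m),[ci],-1,1,-1); fill=cv2.erode(fill,np.ones((35,35)))
        d=(J.mean(2)<165)&(fill>0); yy,xx=np.nonzero(d); X=np.array([onz(n,(x+.5)/k-.5+x0,(y+.5)/k-.5+y0,.025)[:2] for x,y in zip(xx,yy)])
        w,V=np.linalg.eigh(np.cov(X.T)); print("barbs",len(X),X.mean(0).round(4),np.sqrt(w)*1000,V[:,1],np.degrees(np.arctan2(V[1,1],V[0,1])))
s=env.read_state();w,x,y,z=s["tool_rot"]
from scipy.spatial.transform import Rotation as R
print(R.from_quat([x,y,z,w]).as_matrix().round(3))
E
```

```text
rim [0.4997 0.0175 0.155 ] [0.4998 0.0154 0.155 ] [0.5    0.0162 0.1556]
scene [0.4993 0.0153 0.0184] 120 0.1537849451349294
top [0.4997 0.0161 0.019 ] 131 0.15367387493331147
ring scene outer 228.85 267.48 [22.7 23.2] [[0.4463, -0.2337], [0.4431, -0.2331], [0.4344, -0.2315]]
ring scene hole 228.59 266.16 [ 4.9 10.7] [[0.4416, -0.2328], [0.4384, -0.2323], [0.4297, -0.2306]]
ring top outer 402.41 289.21 [21.1 21.4] [[0.4363, -0.2305], [0.4365, -0.231], [0.4371, -0.2324]]
ring top hole 402.64 289.03 [12.9 13.4] [[0.4367, -0.2312], [0.4369, -0.2317], [0.4375, -0.233]]
ins scene 386.85 223.02 [13.2 14.4] [0.4642 0.2285 0.011 ]
ins top 224.6 280.66 [16.2 16.6] [0.4693 0.2258 0.011 ]
barbs 676 [0.4673 0.2219] [1.63086786 3.60006039] [-0.99930724  0.03721612] 177.8671809396146
[[ 0.942  0.336 -0.   ]
 [ 0.336 -0.942  0.001]
 [ 0.    -0.001 -1.   ]]
```

Emit:
play_rows --deltas '[{"roll":7},{"roll":7},{"roll":5.6},{"xyz":[2.5,-3.3,0]},{"xyz":[2.5,-3.3,0]},{"xyz":[2.5,-3.3,0]},{"xyz":[2.5,-3.3,0]},{"xyz":[2.5,-3.3,0]},{"xyz":[2.5,-3.3,0]},{"xyz":[2.5,-3.3,0]},{"xyz":[2.5,-3.3,0]},{"xyz":[2.5,-3.3,0]}]' --fingers 0.6 --grip_force 25

```text
$.deltas[0]: bad value
```

Emit:
play_rows --deltas '[{"xyz":[0.15,-4.1,0]},{"xyz":[0.15,-4.1,0]},{"xyz":[0.15,-4.1,0]},{"xyz":[0.15,-4.1,0]},{"xyz":[0.15,-4.1,0]},{"xyz":[0.15,-4.1,0]},{"xyz":[0.15,-4.1,0]},{"xyz":[0.15,-4.1,0]},{"xyz":[0.15,-4.1,0]},{"xyz":[0.15,-4.1,0]},{"xyz":[0.15,-4.1,0]},{"xyz":[0.15,-4.1,0]}]'

```text
$.deltas[0]: bad value
```

```bash
cat >> h.py <<'E'
def st():
    from scipy.spatial.transform import Rotation as R
    s=env.read_state();w,x,y,z=s["tool_rot"];M=R.from_quat([x,y,z,w]).as_matrix()
    print("t",round(s["clock"],2),"p",s["eef_pos"].round(4),"yaw",round(float(np.degrees(np.arctan2(M[1,0],M[0,0]))),2),"tilt",M[:2,2].round(4),"q",s["qpos"].round(2),"F",s["ft_force"].round(2),"T",s["torque"].round(3),"open",round(s["opening"],4),"g",round(s["grip_force"],1))
    return s["eef_pos"],M
def go(x,y,z):
    p,M=st(); print("delta cm (tool)",(M.T@(np.array([x,y,z])-p)*100).round(2))
E
python3 -c "
from h import *
go(.4694,.2245,.1)"
```

```text
t 0.1 p [ 0.2268 -0.6356  0.2307] yaw 19.64 tilt [-0.0003  0.0009] q [-1.27  0.12  1.44  0.    1.58 -0.04] F [ 0.39  0.   -0.25] T [ 0.022 -0.057 -0.01 ] open 0.0854 g 0.0
delta cm (tool) [ 51.75 -72.84  13.14]
```

Emit:
play_rows --deltas '[{"xyz":[0,0,0],"roll":7},{"xyz":[0,0,0],"roll":7},{"xyz":[0,0,0],"roll":5.6},{"xyz":[2.5,-3.3,0],"roll":0},{"xyz":[2.5,-3.3,0],"roll":0},{"xyz":[2.5,-3.3,0],"roll":0},{"xyz":[2.5,-3.3,0],"roll":0},{"xyz":[2.5,-3.3,0],"roll":0},{"xyz":[2.5,-3.3,0],"roll":0},{"xyz":[2.5,-3.3,0],"roll":0},{"xyz":[2.5,-3.3,0],"roll":0},{"xyz":[2.5,-3.3,0],"roll":0}]' --fingers 0.6 --grip_force 25

```text
clock: 1.1
eef_pos: [0.4524, -0.3367, 0.2312]
tool_rot: [-0.0, 1.0, 0.0, -0.0]
ft_force: [0.8, -1.4, 0.1]
opening: 0.0513
grip_force: 0.0
```

Emit:
play_rows --deltas '[{"xyz":[0.15,-4.1,0],"roll":0},{"xyz":[0.15,-4.1,0],"roll":0},{"xyz":[0.15,-4.1,0],"roll":0},{"xyz":[0.15,-4.1,0],"roll":0},{"xyz":[0.15,-4.1,0],"roll":0},{"xyz":[0.15,-4.1,0],"roll":0},{"xyz":[0.15,-4.1,0],"roll":0},{"xyz":[0.15,-4.1,0],"roll":0},{"xyz":[0.15,-4.1,0],"roll":0},{"xyz":[0.15,-4.1,0],"roll":0},{"xyz":[0.15,-4.1,0],"roll":0},{"xyz":[0.15,-4.1,0],"roll":0}]'

```text
clock: 2.1
eef_pos: [0.4687, 0.1555, 0.2313]
tool_rot: [-0.0, 1.0, 0.0, 0.0]
ft_force: [1.6, -0.1, 0.9]
opening: 0.0511
grip_force: 0.0
```

```bash
python3 -c "
from h import *
go(.4694,.2245,.1)"
```

```text
t 2.1 p [0.4687 0.1555 0.2313] yaw 0.05 tilt [0.0003 0.    ] q [ 0.27 -0.29  1.82 -0.    1.61  1.84] F [ 1.55 -0.1   0.87] T [ 0.012 -0.047  0.034] open 0.0511 g 0.0
delta cm (tool) [ 0.07 -6.9  13.13]
```

Emit:
play_rows --deltas '[{"xyz":[0,-2.3,3],"roll":0},{"xyz":[0,-2.3,3],"roll":0},{"xyz":[0.1,-2.3,3],"roll":0},{"xyz":[0,0,4],"roll":0},{"xyz":[0,0,4],"roll":0},{"xyz":[0,0,1.5],"roll":0},{"xyz":[0,0,1.5],"roll":0},{"xyz":[0,0,1.3],"roll":0},{"xyz":[0,0,0],"roll":0}]'

```text
clock: 2.85
eef_pos: [0.469, 0.2219, 0.0156]
tool_rot: [0.001, 1.0, 0.0, -0.002]
ft_force: [-0.8, 0.2, -0.3]
opening: 0.0511
grip_force: 0.0
```

Emit:
play_rows --deltas '[{"xyz":[0,0,0],"roll":0},{"xyz":[0,0,0],"roll":0},{"xyz":[0,0,0],"roll":0},{"xyz":[0,0,0],"roll":0},{"xyz":[0,0,0],"roll":0},{"xyz":[0,0,0],"roll":0}]' --fingers 0

```text
clock: 3.35
eef_pos: [0.4708, 0.2227, 0.0193]
tool_rot: [-0.0, 1.0, 0.0, 0.001]
ft_force: [-0.6, 0.2, 6.7]
opening: 0.0088
grip_force: 26.4
```

```bash
python3 -c "
from h import *
st()
S=[env.get_image(n)[0][...,::-1] for n in('scene','top')]
c=lambda I,u,v,r:cv2.resize(I[v-r:v+r,u-r:u+r],(400,400),interpolation=cv2.INTER_CUBIC)
cv2.imwrite('pics/g1.png',np.hstack([c(S[0],387,215,25),c(S[1],225,281,25)]))"
```

```text
t 3.35 p [0.4708 0.2227 0.0193] yaw 0.04 tilt [0.0016 0.0007] q [ 0.39 -0.08  2.    0.    1.22  1.96] F [-0.65  0.23  6.73] T [-0.03   0.067 -0.026] open 0.0088 g 26.4
```

View pics/g1.png

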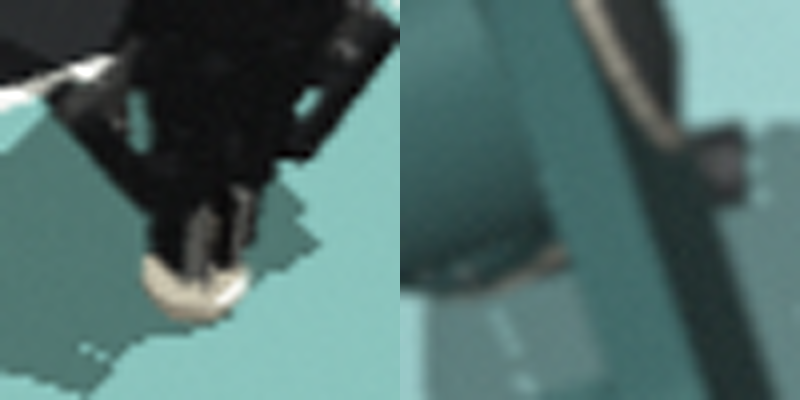

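The scene crop shows the fingers closed on the stub, with the flange just below at crop (195,285) and level. The arm hides the top view. I'll lift.

Emit:
play_rows --deltas '[{"xyz":[0,0,-1],"roll":0},{"xyz":[0,0,-2],"roll":0},{"xyz":[0,0,-3],"roll":0},{"xyz":[0,0,-4],"roll":0},{"xyz":[0,0,-4],"roll":0},{"xyz":[0,0,-4],"roll":0},{"xyz":[0,0,-2],"roll":0},{"xyz":[0,0,-0.5],"roll":0},{"xyz":[0,0,0],"roll":0},{"xyz":[0,0,0],"roll":0}]'

```text
clock: 4.28
eef_pos: [0.4699, 0.2223, 0.2223]
tool_rot: [0.0, 1.0, 0.0, -0.0]
ft_force: [-0.5, 0.1, -0.8]
opening: 0.009
grip_force: 25.7
```

```bash
python3 -c "
from h import *
go(.4998,.0158,.225)"
```

```text
t 4.28 p [0.4699 0.2223 0.2223] yaw 0.04 tilt [-0.001  -0.0004] q [ 0.39 -0.22  1.78 -0.    1.58  1.96] F [-0.48  0.08 -0.84] T [-0.001  0.009 -0.024] open 0.009 g 25.7
delta cm (tool) [ 2.97 20.65 -0.26]
```

Emit:
play_rows --deltas '[{"xyz":[0.3,1.5,0],"roll":0},{"xyz":[0.4,3,0],"roll":0},{"xyz":[0.5,3.5,0],"roll":0},{"xyz":[0.5,3.5,0],"roll":0},{"xyz":[0.5,3.5,0],"roll":0},{"xyz":[0.4,3,0],"roll":0},{"xyz":[0.3,1.8,0],"roll":0},{"xyz":[0.1,0.8,0],"roll":0},{"xyz":[0,0,0],"roll":0},{"xyz":[0,0,0],"roll":0}]'

```text
clock: 5.12
eef_pos: [0.5001, 0.0168, 0.2222]
tool_rot: [-0.0, 1.0, 0.0, -0.001]
ft_force: [-0.4, 0.5, -0.3]
opening: 0.0089
grip_force: 25.7
```

```bash
python3 -c "
from h import *
go(.4998,.0158,.2)
S=[env.get_image(n) for n in('scene','top')]
np.savez('a.npz',s=S[0][0],sd=S[0][1],t=S[1][0],td=S[1][1])
I=[x[0][...,::-1] for x in S]
c=lambda I,u,v,r:cv2.resize(I[v-r:v+r,u-r:u+r],(400,400),interpolation=cv2.INTER_CUBIC)
cv2.imwrite('pics/g2.png',np.hstack([c(I[0],326,205,30),c(I[1],303,262,30)]))"
```

```text
t 5.12 p [0.5001 0.0168 0.2222] yaw 0.01 tilt [-0.0018  0.0004] q [-0.02 -0.27  1.82  0.    1.59  1.55] F [-0.38  0.54 -0.3 ] T [ 0.012 -0.004  0.021] open 0.0089 g 25.7
delta cm (tool) [-0.02  0.1   2.22]
```

View pics/g2.png

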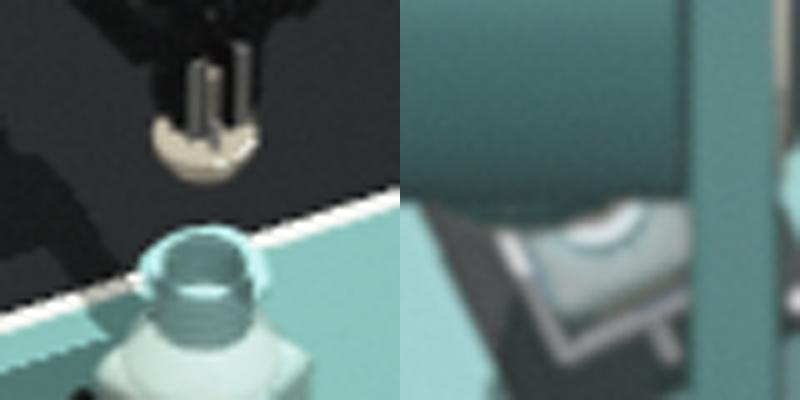

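The scene crop shows the insert level in the grip, its flange spanning x 152–260 (centre 206), right above the mouth at x 148–268. The arm hides the top view. I'll check this against the projection.

```bash
python3 - <<'E'
from h import *
a=np.load('a.npz');I=a['s'];x0,y0,x1,y1=312,180,345,206;k=8
J=cv2.resize(I[y0:y1,x0:x1],None,fx=k,fy=k,interpolation=cv2.INTER_CUBIC).astype(int)
m=((J[...,0]>140)&(J[...,0]-J[...,2]>5)).astype(np.uint8)
yy,xx=np.nonzero(m)
f=lambda p,o:(p+.5)/k-.5+o
print("flange u",f(xx.min(),x0),f(xx.max(),x0),"bottom v",f(yy.max(),y0), len(xx))
P=cloud("scene",a['sd'])[y0:y1,x0:x1].reshape(-1,3); M=cv2.resize(m,(x1-x0,y1-y0),interpolation=cv2.INTER_AREA).ravel()>0
q=P[M]; print(len(q),np.median(q,0).round(4),q.min(0).round(4),q.max(0).round(4))
# predictions: insert centred at tool, origin z .2222-.0193
for dx in(-.003,0,.003):
    t=np.linspace(0,6.28,200); c=np.array([.5001+dx,.0168,.2222-.0185])
    e=np.array([proj("scene",c+[.0185*np.cos(s),.0185*np.sin(s),h]) for s in t for h in(.009,.013)])
    print(dx,e[:,0].min().round(2),e[:,0].max().round(2),e[:,1].max().round(2))
# rim outer-extents prediction vs initial image for dx,dy bias
S=cv2.imread("pics/scene0.png")
e=np.array([proj("scene",[.4998+.0195*np.cos(s),.0158+.0195*np.sin(s),.155]) for s in t]);print("rim pred",e.min(0).round(2),e.max(0).round(2))
e=np.array([proj("scene",[.4998+.0235*np.cos(s),.0158+.0235*np.sin(s),.152]) for s in t]);print("thread pred",e.min(0).round(2),e.max(0).round(2))
E
```

```text
flange u 318.6875 333.9375 bottom v 200.5625 4516
68 [0.5066 0.0112 0.2165] [ 0.4863 -0.0014  0.2111] [0.516  0.0326 0.2234]
-0.003 318.42 333.99 200.74
0 318.96 334.56 201.49
0.003 319.51 335.14 202.24
rim pred [318.08 209.27] [333.93 219.89]
thread pred [316.46 209.12] [335.52 221.91]
```

Emit:
play_rows --deltas '[{"xyz":[0,0,1.5],"roll":0},{"xyz":[0,0,1.5],"roll":0},{"xyz":[0,0,1],"roll":0},{"xyz":[0,0,0.5],"roll":0},{"xyz":[0,0,0],"roll":0},{"xyz":[0,0,0.15],"roll":0},{"xyz":[0,0,0.15],"roll":0},{"xyz":[0,0,0.15],"roll":0},{"xyz":[0,0,0],"roll":0}]'

```text
clock: 5.97
eef_pos: [0.5005, 0.0164, 0.1739]
tool_rot: [0.0, 1.0, 0.0, 0.0]
ft_force: [0.5, 0.2, -0.8]
opening: 0.0088
grip_force: 25.7
```

```bash
python3 -c "
from h import *
go(.4998,.0165,.165)"
```

```text
t 5.97 p [0.5005 0.0164 0.1739] yaw 0.04 tilt [ 0.0003 -0.    ] q [-0.02 -0.25  1.88 -0.    1.51  1.55] F [ 0.45  0.18 -0.79] T [ 0.016 -0.042 -0.046] open 0.0088 g 25.7
delta cm (tool) [-0.07 -0.01  0.89]
```

Emit:
play_rows --deltas '[{"xyz":[-0.05,0,0.1],"roll":0},{"xyz":[0,0,0.1],"roll":0},{"xyz":[0,0,0.1],"roll":0},{"xyz":[0,0,0],"roll":0}]'

```text
clock: 6.3
eef_pos: [0.4999, 0.0165, 0.1707]
tool_rot: [-0.0, 1.0, 0.0, 0.0]
ft_force: [1.0, 0.5, -0.2]
opening: 0.0087
grip_force: 25.7
```

Emit:
play_rows --deltas '[{"xyz":[0,0,0.1],"roll":0},{"xyz":[0,0,0.1],"roll":0},{"xyz":[0,0,0],"roll":0}]'

```text
clock: 6.55
eef_pos: [0.5, 0.0165, 0.1687]
tool_rot: [-0.0, 1.0, 0.0, 0.0]
ft_force: [2.0, 0.5, -0.3]
opening: 0.0088
grip_force: 25.7
```

Emit:
play_rows --deltas '[{"xyz":[0,0,0.1],"roll":0},{"xyz":[0,0,0.1],"roll":0},{"xyz":[0,0,0],"roll":0}]'

```text
clock: 6.8
eef_pos: [0.5, 0.0165, 0.1667]
tool_rot: [-0.0, 1.0, 0.0, 0.0]
ft_force: [1.9, 1.3, 0.0]
opening: 0.0088
grip_force: 25.8
```

Emit:
play_rows --deltas '[{"xyz":[0.05,0,0.1],"roll":0},{"xyz":[0,0,0.05],"roll":0},{"xyz":[0,0,0],"roll":0}]'

```text
clock: 7.05
eef_pos: [0.5004, 0.0165, 0.1653]
tool_rot: [0.0, 1.0, 0.0, -0.0]
ft_force: [-0.6, -0.0, 1.7]
opening: 0.0085
grip_force: 25.9
```

Emit:
play_rows --deltas '[{"xyz":[0,0,0.1],"roll":0},{"xyz":[0,0,0],"roll":0}]'

```text
clock: 7.22
eef_pos: [0.5005, 0.0165, 0.1652]
tool_rot: [0.0, 1.0, 0.0, 0.0]
ft_force: [-4.8, 1.1, 9.6]
opening: 0.0091
grip_force: 26.8
```

Emit:
play_rows --deltas '[{"xyz":[0,0,-0.08],"roll":0},{"xyz":[0,0,0],"roll":0}]'

```text
clock: 7.38
eef_pos: [0.5004, 0.0164, 0.1653]
tool_rot: [0.0, 1.0, 0.0, 0.0]
ft_force: [-0.6, 1.3, 4.2]
opening: 0.0085
grip_force: 26.3
```

Emit:
play_rows --deltas '[{"xyz":[0,0,0],"roll":0},{"xyz":[0,0,0],"roll":0},{"xyz":[0,0,0],"roll":0},{"xyz":[0,0,-0.5],"roll":0},{"xyz":[0,0,-2],"roll":0},{"xyz":[0,0,-3.5],"roll":0},{"xyz":[0,0,-3.5],"roll":0}]' --fingers 0.6

```text
clock: 7.97
eef_pos: [0.4998, 0.0165, 0.2608]
tool_rot: [-0.0, 1.0, 0.0, -0.001]
ft_force: [0.3, 0.5, 0.6]
opening: 0.0509
grip_force: 0.0
```

```bash
python3 -c "
from h import *
go(.4365,-.231,.25)"
```

```text
t 7.97 p [0.4998 0.0165 0.2608] yaw 0.04 tilt [-0.0019  0.    ] q [-0.02 -0.28  1.76 -0.    1.66  1.55] F [0.34 0.54 0.57] T [-0.016  0.019 -0.007] open 0.0509 g 0.0
delta cm (tool) [-6.35 24.74  1.09]
```

Emit:
play_rows --deltas '[{"xyz":[-0.6,3,0],"roll":0},{"xyz":[-1,3.9,0],"roll":0},{"xyz":[-1,3.9,0],"roll":0},{"xyz":[-1,3.9,0],"roll":0},{"xyz":[-1,3.9,0],"roll":0},{"xyz":[-1,3.6,0],"roll":0},{"xyz":[-0.75,2.5,0],"roll":0},{"xyz":[0,0,0],"roll":-7},{"xyz":[0,0,0],"roll":-7},{"xyz":[0,0,0],"roll":-7},{"xyz":[0,0,0],"roll":-7},{"xyz":[0,0,0],"roll":-7}]' --fingers 1

```text
clock: 8.97
eef_pos: [0.437, -0.2307, 0.2604]
tool_rot: [0.0, 0.953, 0.304, 0.0]
ft_force: [-0.9, 0.1, -0.3]
opening: 0.0854
grip_force: 0.0
```

Emit:
play_rows --deltas '[{"xyz":[0,0,0],"roll":-7},{"xyz":[0,0,0],"roll":-7},{"xyz":[0,0,0],"roll":-7},{"xyz":[0,0,0],"roll":-7},{"xyz":[0,0,0],"roll":-7},{"xyz":[0,0,0],"roll":-7},{"xyz":[0,0,0],"roll":-7},{"xyz":[0,0,0],"roll":-7},{"xyz":[0,0,0],"roll":-7},{"xyz":[0,0,0],"roll":-7},{"xyz":[0,0,0],"roll":-7},{"xyz":[0,0,0],"roll":-7}]'

```text
clock: 9.97
eef_pos: [0.4371, -0.2306, 0.2604]
tool_rot: [0.0, 0.505, 0.863, -0.0]
ft_force: [-0.0, -0.5, -1.2]
opening: 0.0852
grip_force: 0.0
```

Emit:
play_rows --deltas '[{"xyz":[0,0,0],"roll":-7},{"xyz":[0,0,0],"roll":-7},{"xyz":[0,0,0],"roll":-7},{"xyz":[0,0,0],"roll":-7},{"xyz":[0,0,0],"roll":-7},{"xyz":[0,0,0],"roll":-7},{"xyz":[0,0,0],"roll":-7},{"xyz":[0,0,0],"roll":-7},{"xyz":[0,0,0],"roll":-7},{"xyz":[0,0,0],"roll":-7},{"xyz":[0,0,0],"roll":-7},{"xyz":[0,0,0],"roll":-7}]'

```text
clock: 10.97
eef_pos: [0.4371, -0.2306, 0.2604]
tool_rot: [-0.0, -0.203, 0.979, 0.0]
ft_force: [-0.6, -0.4, 0.0]
opening: 0.0855
grip_force: 0.0
```

```bash
python3 - <<'E'
from h import *
go(.4365,-.231,.25)
S=[env.get_image(n) for n in('scene','top')]
np.savez('b.npz',s=S[0][0],sd=S[0][1],t=S[1][0],td=S[1][1])
I=[x[0][...,::-1] for x in S]
c=lambda I,u,v,r:cv2.resize(I[v-r:v+r,u-r:u+r],(400,400),interpolation=cv2.INTER_CUBIC)
cv2.imwrite('pics/g3.png',np.hstack([c(I[0],326,210,26),c(I[1],303,262,26)]))
for n,d in(("scene",S[0][1]),("top",S[1][1])):
    P=cloud(n,d).reshape(-1,3); P=P[np.hypot(P[:,0]-.5,P[:,1]-.016)<.035]
    for lo,hi in((.15,.165),(.175,.2)):
        q=P[(P[:,2]>lo)&(P[:,2]<hi)]; print(n,lo,len(q),np.mean(q,0).round(4),np.percentile(q[:,2],[10,50,90]).round(4)) if len(q) else 0
E
```

```text
t 10.97 p [ 0.4371 -0.2306  0.2604] yaw -156.61 tilt [-0.  0.] q [-0.54 -0.29  1.78 -0.    1.66 -2.52] F [-0.56 -0.36  0.04] T [-0.021  0.025  0.038] open 0.0855 g 0.0
delta cm (tool) [ 0.07 -0.02  1.04]
scene 0.15 179 [0.5045 0.0131 0.1573] [0.1511 0.1583 0.1618]
scene 0.175 25 [0.4996 0.0143 0.1835] [0.1773 0.1839 0.1889]
top 0.15 243 [0.4994 0.0156 0.1575] [0.1523 0.158  0.1613]
top 0.175 20 [0.4985 0.0157 0.1858] [0.1819 0.1863 0.1894]
```

View pics/g3.png

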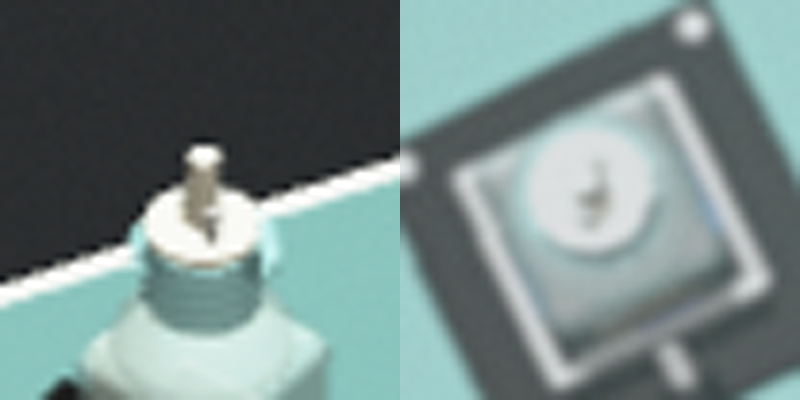

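The insert sits level on the rim (scene crop flange centre (205,225), stub top (203,152)), with the flange top at about 0.158 and the stub top at about 0.186, as they should be. Next is the ring.

Emit:
play_rows --deltas '[{"xyz":[0.05,0,3],"roll":0},{"xyz":[0,0,4],"roll":0},{"xyz":[0,0,4],"roll":0},{"xyz":[0,0,4],"roll":0},{"xyz":[0,0,3.5],"roll":0},{"xyz":[0,0,2.5],"roll":0},{"xyz":[0,0,2],"roll":0},{"xyz":[0,0,1.2],"roll":0},{"xyz":[0,0,0.7],"roll":0},{"xyz":[0,0,0.5],"roll":0},{"xyz":[0,0,0],"roll":0},{"xyz":[0,0,0],"roll":0}]'

```text
clock: 12.07
eef_pos: [0.4371, -0.2311, 0.0071]
tool_rot: [0.0, -0.199, 0.98, -0.0]
ft_force: [-0.2, 0.1, -0.6]
opening: 0.085
grip_force: 0.0
```

Emit:
play_rows --deltas '[{"xyz":[0,0,0],"roll":0},{"xyz":[0,0,0],"roll":0},{"xyz":[0,0,0],"roll":0},{"xyz":[0,0,0],"roll":0},{"xyz":[0,0,0],"roll":0},{"xyz":[0,0,0],"roll":0}]' --fingers 0.3 --grip_force 30

```text
clock: 12.57
eef_pos: [0.437, -0.231, 0.0072]
tool_rot: [0.0, -0.2, 0.98, -0.0]
ft_force: [-2.4, 1.9, 7.5]
opening: 0.0559
grip_force: 30.8
```

```bash
python3 -c "
from h import *
st()"
```

```text
t 12.57 p [ 0.437  -0.231   0.0072] yaw -156.97 tilt [ 0.0011 -0.0006] q [-0.54 -0.13  2.06  0.    1.21 -2.51] F [-2.38  1.85  7.55] T [ 0.246  0.402 -0.029] open 0.0559 g 30.8
```

Emit:
play_rows --deltas '[{"xyz":[0,0,-1],"roll":0},{"xyz":[0,0,-2],"roll":0},{"xyz":[0,0,-3.5],"roll":0},{"xyz":[0,0,-4],"roll":0},{"xyz":[0,0,-4],"roll":0},{"xyz":[0,0,-4],"roll":0},{"xyz":[0,0,-3],"roll":0},{"xyz":[0,0,-1.5],"roll":0},{"xyz":[0,0,-0.5],"roll":0},{"xyz":[0,0,0],"roll":0},{"xyz":[0,0,0],"roll":0}]'

```text
clock: 13.48
eef_pos: [0.4363, -0.2306, 0.2394]
tool_rot: [-0.001, -0.2, 0.98, 0.001]
ft_force: [-0.3, 1.0, -1.4]
opening: 0.0552
grip_force: 32.5
```

```bash
python3 -c "
from h import *
go(.4998,.0163,.245)"
```

```text
t 13.48 p [ 0.4363 -0.2306  0.2394] yaw -156.96 tilt [-0.0017  0.001 ] q [-0.54 -0.29  1.81  0.    1.62 -2.51] F [-0.33  1.   -1.43] T [ 0.059 -0.038  0.019] open 0.0552 g 32.5
delta cm (tool) [-15.51  20.23  -0.55]
```

Emit:
play_rows --deltas '[{"xyz":[-1.2,1.5,-0.1],"roll":0},{"xyz":[-2.2,2.9,-0.1],"roll":0},{"xyz":[-2.4,3.2,-0.1],"roll":0},{"xyz":[-2.4,3.2,-0.1],"roll":0},{"xyz":[-2.4,3.2,-0.1],"roll":0},{"xyz":[-2.2,2.9,0],"roll":0},{"xyz":[-1.7,2.1,0],"roll":0},{"xyz":[-1,1.2,0],"roll":0},{"xyz":[0,0,0],"roll":0},{"xyz":[0,0,0],"roll":0},{"xyz":[0,0,0],"roll":0}]'

```text
clock: 14.4
eef_pos: [0.4998, 0.0154, 0.2446]
tool_rot: [-0.001, -0.2, 0.98, 0.0]
ft_force: [-0.1, 0.2, -1.0]
opening: 0.0556
grip_force: 32.5
```

```bash
python3 - <<'E'
from h import *
go(.4998,.0163,.245)
S=[env.get_image(n) for n in('scene','top')]
np.savez('c.npz',s=S[0][0],sd=S[0][1],t=S[1][0],td=S[1][1])
I=[x[0][...,::-1] for x in S]
for n,J,d in(("scene",I[0],S[0][1]),("top",I[1],S[1][1])):
    h=cv2.cvtColor(np.ascontiguousarray(J),cv2.COLOR_BGR2HSV); m=((h[...,0]<10)|(h[...,0]>170))&(h[...,1]>130)
    b=np.zeros_like(m); b[150:290,270:370]=1; m&=b
    yy,xx=np.nonzero(m); 
    if len(xx)>20:
        P=cloud(n,d)[m]; print(n,len(xx),xx.min(),xx.max(),yy.min(),yy.max(),np.percentile(P,[2,50,98],axis=0).round(4).tolist())
t=np.linspace(0,6.28,200);z=.239
for z in(.2325,.2395): 
    e=np.array([proj("scene",[.4998+.0288*np.cos(s),.0163+.0288*np.sin(s),z+h]) for s in t for h in(0,.026)]);print("pred",e.min(0).round(1),e.max(0).round(1))
c=lambda I,u,v,r:cv2.resize(I[v-r:v+r,u-r:u+r],(400,400),interpolation=cv2.INTER_CUBIC)
cv2.imwrite('pics/g4.png',np.hstack([c(I[0],326,195,36),c(I[1],303,262,36)]))
E
```

```text
t 14.4 p [0.4998 0.0154 0.2446] yaw -156.96 tilt [-0.0022 -0.0001] q [-0.02 -0.27  1.79 -0.    1.63 -1.99] F [-0.07  0.24 -1.03] T [ 0.002 -0.068  0.031] open 0.0556 g 32.5
delta cm (tool) [-0.04  0.08 -0.04]
scene 383 316 339 172 195 [[0.2524, -0.0108, 0.002], [0.5161, 0.0209, 0.2587], [0.5284, 0.1585, 0.2671]]
top 37 296 309 261 267 [[0.4717, -0.0059, 0.2597], [0.4758, 0.0066, 0.2628], [0.4838, 0.0199, 0.2676]]
pred [314.3 173.5] [339.2 197.8]
pred [314.3 171.1] [339.3 195.5]
```

View pics/g4.png

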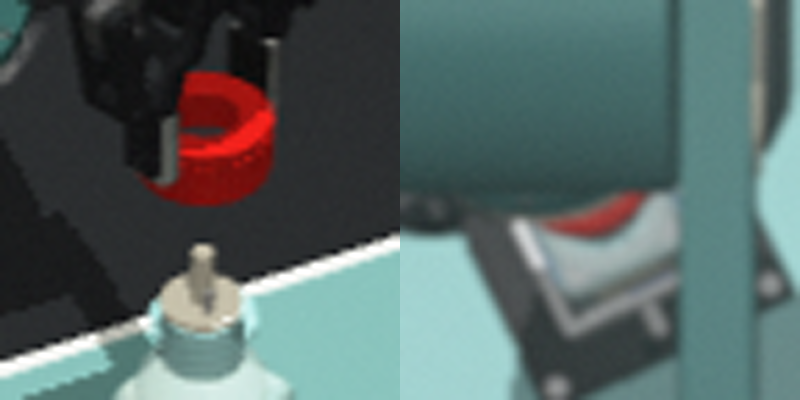

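The ring hangs level between the fingers (crop right edge 275, bottom 205), centred over the insert to within about 1 mm. I'll lower it.

Emit:
play_rows --deltas '[{"xyz":[0,0.07,1],"roll":0},{"xyz":[0,0,2],"roll":0},{"xyz":[0,0,2],"roll":0},{"xyz":[0,0,1.5],"roll":0},{"xyz":[0,0,0.8],"roll":0},{"xyz":[0,0,0.4],"roll":0},{"xyz":[0,0,0],"roll":0}]'

```text
clock: 15.08
eef_pos: [0.4997, 0.0161, 0.1684]
tool_rot: [-0.0, -0.199, 0.98, 0.0]
ft_force: [0.0, 0.2, -0.6]
opening: 0.0556
grip_force: 32.5
```

Emit:
play_rows --deltas '[{"xyz":[0,0,0.2],"roll":0},{"xyz":[0,0,0.2],"roll":0},{"xyz":[0,0,0.2],"roll":0},{"xyz":[0,0,0.1],"roll":0},{"xyz":[0,0,0],"roll":0}]'

```text
clock: 15.5
eef_pos: [0.4999, 0.0164, 0.1621]
tool_rot: [0.0, -0.2, 0.98, 0.0]
ft_force: [-0.4, -0.7, -1.3]
opening: 0.0554
grip_force: 32.5
```

```bash
python3 -c "
from h import *
go(.5,.0163,.15)"
```

```text
t 15.5 p [0.4999 0.0164 0.1621] yaw -156.96 tilt [0.0001 0.    ] q [-0.02 -0.25  1.9   0.    1.49 -1.99] F [-0.44 -0.66 -1.34] T [-0.031  0.019  0.041] open 0.0554 g 32.5
delta cm (tool) [-0.   -0.01  1.21]
```

Emit:
play_rows --deltas '[{"xyz":[0,0,0.15],"roll":0},{"xyz":[0,0,0.15],"roll":0},{"xyz":[0,0,0.15],"roll":0},{"xyz":[0,0,0.15],"roll":0},{"xyz":[0,0,0],"roll":0}]'

```text
clock: 15.92
eef_pos: [0.4998, 0.0164, 0.1557]
tool_rot: [-0.0, -0.2, 0.98, 0.0]
ft_force: [-0.5, -0.7, -1.4]
opening: 0.0556
grip_force: 32.5
```

Emit:
play_rows --deltas '[{"xyz":[0,0,0.1],"roll":0},{"xyz":[0,0,0.1],"roll":0},{"xyz":[0,0,0],"roll":0}]'

```text
clock: 16.17
eef_pos: [0.4999, 0.0164, 0.1539]
tool_rot: [-0.0, -0.2, 0.98, 0.0]
ft_force: [0.5, 0.3, 0.4]
opening: 0.0557
grip_force: 32.5
```

Emit:
play_rows --deltas '[{"xyz":[0,0,0.1],"roll":0},{"xyz":[0,0,0],"roll":0}]'

```text
clock: 16.33
eef_pos: [0.4999, 0.0164, 0.1529]
tool_rot: [-0.0, -0.2, 0.98, 0.0]
ft_force: [-0.1, -0.2, -1.5]
opening: 0.0558
grip_force: 32.5
```

Emit:
play_rows --deltas '[{"xyz":[0,0,0.05],"roll":0},{"xyz":[0,0,0],"roll":0}]'

```text
clock: 16.5
eef_pos: [0.4999, 0.0164, 0.1525]
tool_rot: [-0.0, -0.2, 0.98, 0.0]
ft_force: [-0.7, -0.3, -1.0]
opening: 0.0557
grip_force: 32.5
```

Still free, so I keep going.

Emit:
play_rows --deltas '[{"xyz":[0,0,0.1],"roll":0},{"xyz":[0,0,0.1],"roll":0},{"xyz":[0,0,0],"roll":0}]'

```text
clock: 16.75
eef_pos: [0.5, 0.0164, 0.1509]
tool_rot: [0.0, -0.2, 0.98, -0.0]
ft_force: [-0.8, -0.6, 2.1]
opening: 0.0551
grip_force: 32.8
```

Emit:
play_rows --deltas '[{"xyz":[0,0,0.1],"roll":0},{"xyz":[0,0,0],"roll":0}]'

```text
clock: 16.92
eef_pos: [0.5001, 0.0164, 0.1506]
tool_rot: [0.0, -0.2, 0.98, -0.0]
ft_force: [-3.5, 0.6, 8.9]
opening: 0.0552
grip_force: 33.5
```

```bash
python3 -c "
from h import *
st()"
```

```text
t 16.92 p [0.5001 0.0164 0.1506] yaw -156.96 tilt [0.0009 0.    ] q [-0.02 -0.24  1.91  0.    1.47 -1.99] F [-3.49  0.6   8.89] T [0.063 0.597 0.039] open 0.0552 g 33.5
```

Emit:
play_rows --deltas '[{"xyz":[0,0,0],"roll":4},{"xyz":[0,0,0.03],"roll":6},{"xyz":[0,0,0.03],"roll":6},{"xyz":[0,0,0.03],"roll":6}]'

```text
clock: 17.25
eef_pos: [0.5003, 0.0163, 0.1495]
tool_rot: [0.001, -0.007, 1.0, -0.0]
ft_force: [-0.7, -1.7, 6.1]
opening: 0.0557
grip_force: 33.1
```

```bash
python3 -c "
from h import *
st()"
```

```text
t 17.25 p [0.5003 0.0163 0.1495] yaw -179.25 tilt [ 0.0014 -0.0002] q [-0.02 -0.24  1.91 -0.    1.47 -1.6 ] F [-0.69 -1.74  6.15] T [-0.126  0.067  0.093] open 0.0557 g 33.1
```

Emit:
play_rows --deltas '[{"xyz":[0,0,0.04],"roll":7},{"xyz":[0,0,0.035],"roll":7},{"xyz":[0,0,0.04],"roll":7},{"xyz":[0,0,0.035],"roll":7},{"xyz":[0,0,0.04],"roll":7},{"xyz":[0,0,0.035],"roll":7}]'

```text
clock: 17.75
eef_pos: [0.5003, 0.0163, 0.1472]
tool_rot: [0.001, 0.353, 0.936, 0.0]
ft_force: [-0.4, -0.1, 6.6]
opening: 0.056
grip_force: 33.1
```

```bash
python3 -c "
from h import *
st()"
```

```text
t 17.75 p [0.5003 0.0163 0.1472] yaw 138.69 tilt [ 0.0013 -0.0003] q [-0.02 -0.24  1.92 -0.    1.46 -0.87] F [-0.38 -0.11  6.57] T [-0.152  0.069  0.081] open 0.056 g 33.1
```

Emit:
play_rows --deltas '[{"xyz":[0,0,0.04],"roll":7},{"xyz":[0,0,0.035],"roll":7},{"xyz":[0,0,0.04],"roll":7},{"xyz":[0,0,0.035],"roll":7},{"xyz":[0,0,0.04],"roll":7},{"xyz":[0,0,0.03],"roll":6}]'

```text
clock: 18.25
eef_pos: [0.5003, 0.0163, 0.1449]
tool_rot: [0.001, 0.658, 0.753, 0.0]
ft_force: [-0.4, -1.8, 7.0]
opening: 0.0557
grip_force: 33.2
```

```bash
python3 -c "
from h import *
st()"
```

```text
t 18.25 p [0.5003 0.0163 0.1449] yaw 97.68 tilt [ 0.0012 -0.0004] q [-0.02 -0.24  1.92 -0.    1.46 -0.15] F [-0.4  -1.78  6.98] T [-0.298  0.097  0.109] open 0.0557 g 33.2
```

Emit:
play_rows --deltas '[{"xyz":[0,0,0.02],"roll":4},{"xyz":[0,0,0.02],"roll":4},{"xyz":[0,0,0.02],"roll":4},{"xyz":[0,0,0],"roll":0}]'

```text
clock: 18.58
eef_pos: [0.5003, 0.0164, 0.1444]
tool_rot: [0.0, 0.733, 0.68, 0.0]
ft_force: [-1.0, 1.1, 6.0]
opening: 0.0553
grip_force: 33.2
```

```bash
python3 -c "
from h import *
st()"
```

```text
t 18.58 p [0.5003 0.0164 0.1444] yaw 85.76 tilt [ 0.0013 -0.    ] q [-0.02 -0.24  1.92 -0.    1.46  0.06] F [-0.97  1.09  6.05] T [ 0.175  0.12  -0.073] open 0.0553 g 33.2
```

Emit:
play_rows --deltas '[{"xyz":[0,0,0.02],"roll":3},{"xyz":[0,0,0.02],"roll":3}]'

```text
clock: 18.75
eef_pos: [0.5003, 0.0163, 0.1441]
tool_rot: [0.001, 0.767, 0.642, 0.0]
ft_force: [-0.4, -0.7, 7.6]
opening: 0.0556
grip_force: 33.1
```

```bash
python3 -c "
from h import *
st()"
```

```text
t 18.75 p [0.5003 0.0163 0.1441] yaw 79.91 tilt [ 0.0014 -0.0003] q [-0.02 -0.24  1.92 -0.    1.46  0.16] F [-0.35 -0.75  7.58] T [-0.226  0.163  0.092] open 0.0556 g 33.1
```

Emit:
play_rows --deltas '[{"xyz":[0,0,0.015],"roll":3},{"xyz":[0,0,0.015],"roll":3}]'

```text
clock: 18.92
eef_pos: [0.5003, 0.0163, 0.1438]
tool_rot: [0.001, 0.799, 0.601, 0.0]
ft_force: [0.1, -2.5, 7.4]
opening: 0.0556
grip_force: 33.2
```

```bash
python3 -c "
from h import *
st()"
```

```text
t 18.92 p [0.5003 0.0163 0.1438] yaw 73.89 tilt [ 0.0013 -0.0004] q [-0.02 -0.24  1.92 -0.    1.46  0.26] F [ 0.06 -2.48  7.44] T [-0.306  0.154  0.112] open 0.0556 g 33.2
```

Emit:
play_rows --deltas '[{"xyz":[0,0,0.01],"roll":2.5},{"xyz":[0,0,0.01],"roll":2.5}]'

```text
clock: 19.08
eef_pos: [0.5004, 0.0162, 0.1437]
tool_rot: [0.001, 0.825, 0.566, 0.001]
ft_force: [-1.1, -2.0, 9.6]
opening: 0.0558
grip_force: 33.3
```

```bash
python3 -c "
from h import *
st()"
```

```text
t 19.08 p [0.5004 0.0162 0.1437] yaw 68.91 tilt [ 0.0015 -0.0004] q [-0.02 -0.24  1.92 -0.    1.46  0.35] F [-1.15 -2.    9.62] T [-0.264  0.215  0.076] open 0.0558 g 33.3
```

Emit:
play_rows --deltas '[{"xyz":[0,0,0],"roll":2.5},{"xyz":[0,0,0],"roll":2.5}]'

```text
clock: 19.25
eef_pos: [0.5004, 0.0163, 0.1437]
tool_rot: [0.001, 0.848, 0.529, 0.001]
ft_force: [-0.5, -0.8, 7.7]
opening: 0.0558
grip_force: 33.2
```

```bash
python3 -c "
from h import *
st()"
```

```text
t 19.25 p [0.5004 0.0163 0.1437] yaw 63.91 tilt [ 0.0016 -0.0003] q [-0.02 -0.24  1.92 -0.    1.46  0.44] F [-0.46 -0.77  7.71] T [-0.185  0.237  0.03 ] open 0.0558 g 33.2
```

Emit:
play_rows --deltas '[{"xyz":[0,0,0.01],"roll":2.5},{"xyz":[0,0,0.01],"roll":2.5}]'

```text
clock: 19.42
eef_pos: [0.5005, 0.0163, 0.1437]
tool_rot: [0.001, 0.871, 0.492, 0.001]
ft_force: [-0.6, -1.1, 9.6]
opening: 0.0557
grip_force: 33.4
```

```bash
python3 -c "
from h import *
st()"
```

```text
t 19.42 p [0.5005 0.0163 0.1437] yaw 58.92 tilt [ 0.0018 -0.0002] q [-0.02 -0.24  1.92 -0.    1.46  0.52] F [-0.55 -1.11  9.63] T [-0.16   0.225  0.101] open 0.0557 g 33.4
```

Emit:
play_rows --deltas '[{"xyz":[0,0,0],"roll":2},{"xyz":[0,0,0],"roll":2}]'

```text
clock: 19.58
eef_pos: [0.5005, 0.0163, 0.1437]
tool_rot: [0.001, 0.887, 0.461, 0.001]
ft_force: [-1.2, -1.1, 9.5]
opening: 0.0557
grip_force: 33.3
```

```bash
python3 -c "
from h import *
st()"
```

```text
t 19.58 p [0.5005 0.0163 0.1437] yaw 54.94 tilt [ 0.0018 -0.0003] q [-0.02 -0.24  1.92 -0.    1.46  0.59] F [-1.22 -1.1   9.51] T [-0.159  0.14   0.031] open 0.0557 g 33.3
```

Emit:
play_rows --deltas '[{"xyz":[0,0,0],"roll":2},{"xyz":[0,0,0],"roll":2}]'

```text
clock: 19.75
eef_pos: [0.5005, 0.0163, 0.1437]
tool_rot: [0.001, 0.903, 0.43, 0.001]
ft_force: [-0.6, -1.4, 8.9]
opening: 0.0554
grip_force: 33.3
```

```bash
python3 -c "
from h import *
st()"
```

```text
t 19.75 p [0.5005 0.0163 0.1437] yaw 50.94 tilt [ 0.0019 -0.0002] q [-0.02 -0.24  1.92 -0.    1.46  0.66] F [-0.63 -1.43  8.9 ] T [-0.047  0.207  0.008] open 0.0554 g 33.3
```

Emit:
play_rows --deltas '[{"xyz":[0,0,0],"roll":2},{"xyz":[0,0,0],"roll":2}]'

```text
clock: 19.92
eef_pos: [0.5004, 0.0164, 0.1436]
tool_rot: [0.0, 0.917, 0.398, 0.001]
ft_force: [-0.6, -0.9, 9.1]
opening: 0.0554
grip_force: 33.3
```

```bash
python3 -c "
from h import *
st()"
```

```text
t 19.92 p [0.5004 0.0164 0.1436] yaw 46.95 tilt [ 0.0017 -0.0001] q [-0.02 -0.24  1.92 -0.    1.46  0.73] F [-0.63 -0.86  9.14] T [-0.074  0.273  0.183] open 0.0554 g 33.3
```

Emit:
play_rows --deltas '[{"xyz":[0,0,0],"roll":2},{"xyz":[0,0,0],"roll":2}]'

```text
clock: 20.08
eef_pos: [0.5004, 0.0164, 0.1436]
tool_rot: [0.0, 0.931, 0.366, 0.001]
ft_force: [-0.6, -1.2, 9.2]
opening: 0.0554
grip_force: 33.2
```

```bash
python3 -c "
from h import *
st()"
```

```text
t 20.08 p [0.5004 0.0164 0.1436] yaw 42.95 tilt [ 0.0016 -0.0002] q [-0.02 -0.24  1.92 -0.    1.46  0.8 ] F [-0.58 -1.18  9.19] T [-0.088  0.249  0.332] open 0.0554 g 33.2
```

Emit:
play_rows --deltas '[{"xyz":[0,0,-0.08],"roll":0},{"xyz":[0,0,0],"roll":0}]'

```text
clock: 20.25
eef_pos: [0.5003, 0.0164, 0.1437]
tool_rot: [0.0, 0.93, 0.367, 0.001]
ft_force: [3.1, -0.6, 2.2]
opening: 0.0558
grip_force: 33.5
```

```bash
python3 -c "
from h import *
st()"
```

```text
t 20.25 p [0.5003 0.0164 0.1437] yaw 43.06 tilt [ 0.0012 -0.0001] q [-0.02 -0.24  1.92 -0.    1.46  0.8 ] F [ 3.13 -0.56  2.25] T [-0.068 -0.488 -0.176] open 0.0558 g 33.5
```

Emit:
play_rows --deltas '[{"xyz":[0,0,0],"roll":0.7},{"xyz":[0,0,0],"roll":0.8}]'

```text
clock: 20.42
eef_pos: [0.5002, 0.0164, 0.1437]
tool_rot: [0.0, 0.935, 0.354, 0.0]
ft_force: [2.0, -0.6, 4.0]
opening: 0.0557
grip_force: 33.3
```

```bash
python3 -c "
from h import *
st()"
```

```text
t 20.42 p [0.5002 0.0164 0.1437] yaw 41.51 tilt [ 0.0008 -0.0001] q [-0.02 -0.24  1.92 -0.    1.46  0.83] F [ 2.05 -0.63  3.99] T [-0.114 -0.407  0.351] open 0.0557 g 33.3
```

Snug at 0.35 N m, so I release and withdraw.

Emit:
play_rows --deltas '[{"xyz":[0,0,0],"roll":0},{"xyz":[0,0,0],"roll":0},{"xyz":[0,0,0],"roll":0},{"xyz":[0,0,0],"roll":0},{"xyz":[0,0,-0.5],"roll":0},{"xyz":[0,0,-2],"roll":0},{"xyz":[0,0,-3],"roll":0},{"xyz":[0,0,-4],"roll":0},{"xyz":[0,0,-2],"roll":0}]' --fingers 1

```text
clock: 21.17
eef_pos: [0.5003, 0.0164, 0.263]
tool_rot: [0.001, 0.935, 0.355, 0.002]
ft_force: [-0.7, -0.6, 0.6]
opening: 0.0856
grip_force: 0.0
```

```bash
python3 - <<'E'
from h import *
go(.5,-.25,.26)
im,d=env.get_image("scene"); P=cloud("scene",d); h=cv2.cvtColor(im,cv2.COLOR_RGB2HSV)
m=((h[...,0]<10)|(h[...,0]>170))&(h[...,1]>130); m&=np.hypot(P[...,0]-.5,P[...,1]-.016)<.05
q=P[m]; print(len(q),np.percentile(q,[3,50,97],axis=0).round(4).tolist())
c=lambda I,u,v,r:cv2.resize(I[v-r:v+r,u-r:u+r],(400,400),interpolation=cv2.INTER_CUBIC)
cv2.imwrite('pics/g5.png',c(im[...,::-1],326,205,32))
E
```

```text
t 21.17 p [0.5003 0.0164 0.263 ] yaw 41.55 tilt [ 0.0035 -0.    ] q [-0.02 -0.28  1.76  0.    1.65  0.83] F [-0.69 -0.55  0.57] T [-0.05  -0.061  0.053] open 0.0856 g 0.0
delta cm (tool) [-17.69  19.92   0.3 ]
368 [[0.4751, -0.0123, 0.1403], [0.5133, 0.0079, 0.1613], [0.5277, 0.0393, 0.1661]]
```

View pics/g5.png

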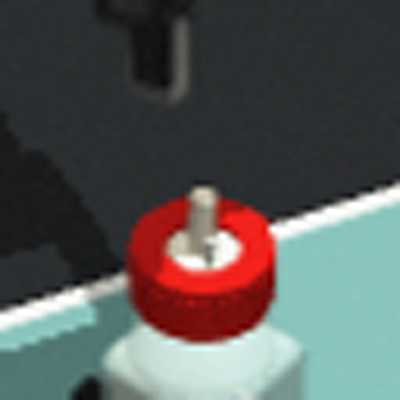

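The ring sits level on the neck (crop centre (202,255)) with its top at about 0.162, as it should be at home, and the gripper is well clear above. I'm handing in.

```bash
python3 -c "
from rig import env
print(env.finish_job())"
```

```text
the job is handed in; nothing more can be done
None
```

The job is handed in: the insert is seated level in the bottle's mouth, and the red ring is screwed down over it to about 0.35 N m and released. The clamping force itself could not be measured, and the hand-in gave no verdict.

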